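# Set the throttle valve of the leak-test rig two turns open

### The arm

A 6-joint arm with a two-finger parallel gripper is mounted at the origin on the work surface. World frame = base frame: x ahead of the robot, y to its left, z up, the work surface at z = 0. Lengths are in mm, angles in rad, forces in N, time in s.
With the tool pointing down it reaches from about 350 to 975 mm from the base axis. Payload 7.1 kg.
Tool frame: the origin (TCP) lies between the finger pads, 19 mm behind the fingertips; this is the grasp point; z points along the fingers, y is the line along which they close (so a half turn about z gives the same grasp; the last joint's range is limited). The gripper opens to 88 mm and grips with 3 to 60 N. Pads are 20 mm wide; open, the fingers measure 115 mm over their backs; the gripper's body (75 mm by 178 mm) begins 61 mm behind the grasp point.
Start: joints at [1.25, 0.423, 1.63, -0, 1.089, -0.019], TCP at [185.743, 596.745, 241.375] pointing down, gripper open.
Joint ranges: [-3, 3], [-0.9, 2.11], [0.09, 2.58], [-1.31, 4.45], [0.11, 2.69], [-2.54, 2.54]. Speed limits (rad/s): [2.39, 2.39, 3.01, 3.14, 3.14, 3.14].

### API

Orientations are given as a rotation vector (axis times angle).
In Python, from workcell import ctrl, cams gives the robot as it stands.
- The arm moves only by the tool move_arm, never from a script. Its argument "steps" is a list of rows, each a list of 3 entries, a list of its own where there are three numbers: the shift along the tool's x, y, z in units of 25 mm (1.0 is 25 mm), then the turn about the tool's z in units of 5 degrees (1.0 is 5 degrees), then the closure, from 0 (fully open) to 1 (shut). A call has 1 to 20 rows; each row shifts and turns the commanded pose from where the row before left it, along the tool's axes as they then stand; what a row does not reach is not made up. A row lasts 1/12 s, in which the tool goes at most 41.7 mm and 7.16 degrees, less where a joint would pass 70% of its speed; a pose out of reach is approached as far as the arm can. A call is refused whole if a number of a shift passes 1 or a number of a turn 1, either way. A call with a gripper value outside its range is refused whole. The fingers move at their own pace and stop on an object; the grip force is fixed at half the most. Time passes only in rows, so rows that do not move let the fingers close. It gives the time, the measured TCP pose, the force, the opening and the grip force at its end, in the units of the state.
- ctrl.get_obs(): the state, without advancing time (a new reading comes with each control period).
- cams.get_image(name): name is "scene" or "top"; returns a dict with "image" (400x640x3 uint8, red, green, blue), "camera_matrix" (3x3 intrinsics, pixels), "k1" (the pictures are not rectified: a ray, as slopes to the right and down, at radius r is drawn at 1 + k1 r^2 times it, then the intrinsics apply), "xyz" and "rotation" of the camera in the world. Camera axes: x right, y down, z forward; pixel columns grow to the right and rows downward; lengths in mm; the calibration is good to about 2 mm. A picture is of the moment at which its call begins. There is no depth.
- ctrl.close_job(): hands the job in; it is judged then, once.
Trained networks look in the newest picture that a camera, given by its name, has taken for a name from the list of things; names that differ only in an ending like _2 or _b are one class to them, and where a whole thing is asked for, a point or a joint stands for the part that bears it (a point fixed in the world has none). Each returns a list of dicts, best first, with "p" (0 to 1); they miss things now and then, are a little off and sometimes report something else, mostly with a low value. They report only what shows in the picture. A call takes as long as a camera call.
- cams.boxes_of(camera, thing): "rect" ([centre column, centre row, width, height] in pixels, round what is visible of it).
- cams.cut_out(camera, thing): "pixels" (400x640 bool, what is visible of it) and "rect" ([centre column, centre row, width, height] in pixels, round what is visible of it).
The state is a dict: "t": time; "qpos": joint angles; "qvel": joint speeds; "joint_torque": joint torques, N m; "ee_pos": TCP position; "orientation": TCP orientation; "ft_force": force on the tool from outside, world axes, zero at the start; "moment": the same for the moment, N m; "width": finger opening in mm; "grasp_force": force on a finger pad.
Only numpy, scipy, OpenCV 4.12 (cv2) and the standard library are available. Lean on these libraries where they do the work, as an engineer would, in place of code of your own. Each camera call takes 0.05 s, during which the arm holds its last target. There are 200 camera calls.

### The job

Take the cordless scanner out of its holster, hold its nose straight over the square code on the leak-test rig's base plate, 5 to 10 cm above it and steady for two seconds, and stand it back in the holster. Then take the red revolving handle on the handwheel, turn the wheel clockwise until the valve is shut against its stop, and open it again by exactly two full turns. Finish still gripping the handle at that setting, so that it cannot creep while a colleague tightens the lock nut, and leave everything else on the bench where it is.

Things in the scene. Friction and masses are not known exactly. Their poses are not given: they have to be found in the camera images.
- valve_station: leak-test rig, fixed: aluminium plate 12 mm thick with a brass globe valve in a pipe along the rig's y. Origin on the bench, under the wheel's upright axis; plate from x = -145 to 85 mm, y = +-130 mm. x points from the code label to the wheel, z up. Pipe, supports, outlet block are below 80 mm, a gauge and a sensor at y = 108 mm below 135 mm; only wheel and handle are higher.
- code (a point): centre of the 44 mm white label with the black square code, flat on top of the plate and facing up, 13 mm above the bench, at x = -108 mm, y = 0 of the rig
- wheel_hub (a point): centre of the black three-spoke handwheel on its upright turning axis, 125 mm above the bench at mid-rim height. The rim is 45 mm in radius and 13 mm thick; the hub nut ends 15 mm above this point.
- valve (a joint): valve opening in rad: 0 = shut, against the hard stop; grows as the wheel turns counterclockwise seen from above; 4 turns of travel (0 to 25.1); starts 0.5 to 1.15 turns open. Packing friction about 0.22 N m, that is about 5 N at the handle; it stays where it is left.
- handle: red revolving grip, an upright cylinder 21 mm in diameter and 52 mm long on the wheel's rim, 45 mm from the wheel axis; it spins freely on its pin, so fingers that keep their direction can lead it round in a circle. Origin at the centre of its lower end, 136 mm above the bench; 30 mm up from there is a good height for the TCP.
- holster: grey round cup, 68 mm across with an inside diameter of 61 mm and a rim 64 mm above the bench, on a dark foot of 88 mm diameter fixed to the bench. Origin under its centre on the bench; its inner floor is 8 mm above that.
- scanner: cordless code scanner, 166 mm long, 0.13 to 0.25 kg, standing nose down in the holster; reads straight out of the nose, along its own -z. Origin at the centre of the nose's face, z towards the tail. The black nose is 42 x 34 mm (x, y) and 41 mm long, the grey body (orange band at the tail) 30 x 28 mm (x, y) and reaches z = 165 mm; grip the body across y at about z = 125 mm.
- sensor_rack: black block 110 x 75 x 28 mm with five upright sensors, 88 mm high in all; origin under its centre. Leave alone.
- socket_long: chrome socket, 26 mm across, 64 mm high, standing on the rig's plate behind the pipe; origin under its centre. Leave alone.
- socket_short: chrome socket, 24 mm across, 40 mm high, standing on the rig's plate behind the pipe; origin under its centre. Leave alone.
- loose_sensor: threaded sensor with a white tip, 21 mm across, 60 mm high, standing on the bench; origin under its centre. Leave alone.
- spanner: spanner 150 mm long lying on the bench. Leave alone.
- ring_gauge: steel ring 56 mm across, 16 mm high, lying on the bench. Leave alone.
- oil_bottle: amber bottle with a red cap, 44 mm across, 95 mm high; origin under its centre. Leave alone.

How it is judged:
By the outcome, as a careful person would: the job done as asked, in the order asked, and still so for the second after the job is handed in, while the arm keeps its last pose, push and grip.
It also fails if it takes over 72 s, if anything falls off the work surface, if the arm or the gripper's body presses on something with over 40 N, if the wrist force passes 120 N, or if a joint passes its speed limit or range.

## Working session

There is one attempt and no reset: what is moved stays moved. The work goes in short steps, Python scripts to look and compute and a tool call to move; the robot and the scene stay as the last step left them, time stands still between calls to the robot, and variables do not carry over. Pictures are saved under pics/ and viewed, at most 10 in all, crops included, and the job is handed in when it is done.

Besides the shell and the picture viewer there is one more tool, called after "Call:" as name(argument=value, ...), one argument or row to a line, values as JSON. move_arm: Moves the arm, as the interface text tells. Its arguments: {"type":"object","properties":{"steps":{"type":"array"}},"required":["steps"]}

```bash
mkdir -p pics; ls
cat > h.py <<'E'
import numpy as np, cv2
from workcell import ctrl, cams
from scipy.spatial.transform import Rotation as R
def shot(n,f=None):
    im=cams.get_image(n)
    if f: cv2.imwrite(f,im['image'][:,:,::-1])
    return im
def ray(im,u,v):
    K=np.array(im['camera_matrix']); d=np.array([(u-K[0,2])/K[0,0],(v-K[1,2])/K[1,1]]); s=d.copy()
    for _ in range(30): s=d/(1+im['k1']*(s@s))
    return np.array(im['xyz']),np.array(im['rotation'])@np.array([s[0],s[1],1])
def at(im,u,v,z):
    o,d=ray(im,u,v); return o+d*(z-o[2])/d[2]
def proj(im,p):
    c=np.array(im['rotation']).T@(np.array(p,float)-im['xyz']); s=c[:2]/c[2]; s=s*(1+im['k1']*(s@s))
    K=np.array(im['camera_matrix']); return np.array([K[0,0]*s[0]+K[0,2],K[1,1]*s[1]+K[1,2]])
E
python3 - <<'E'
from h import *
np.set_printoptions(precision=1,suppress=True)
a=shot('scene','pics/s1.png');b=shot('top','pics/t1.png')
for im in(a,b): print(im['xyz'],im['rotation'],im['camera_matrix'],im['k1'])
for t in ['valve_station','code','wheel_hub','handle','holster','scanner','sensor_rack','socket_long','loose_sensor','oil_bottle']:
  for c in('scene','top'):
    print(t,c,[(round(d['p'],2),np.round(d['rect'],1)) for d in cams.boxes_of(c,t)[:2]])
o=ctrl.get_obs();print(o)
E
```

```text
pics
[1142.4 -213.3  642.4] [-1.9 -1.4  0.6] [[374.4   0.  320.9]
 [  0.  374.4 195.8]
 [  0.    0.    1. ]] -0.07058477851714244
[ 291.1  -48.  1249.2] [-2.   2.1 -0.2] [[456.5   0.  321. ]
 [  0.  456.5 198.7]
 [  0.    0.    1. ]] -0.08205799795708663
valve_station scene []
valve_station top [(0.77, array([294.4, 222.9, 106.5,  91.8])), (0.52, array([441. , 184.7,  22.3,  20.7]))]
code scene [(0.71, array([346.2, 201.8, 132.3,  99.4]))]
code top [(0.61, array([296.6, 225.5, 108.9,  86.4]))]
wheel_hub scene [(0.68, array([345.1, 172.3,  49.5,  41.4]))]
wheel_hub top [(0.75, array([298. , 202.9,  42.7,  39.6]))]
handle scene [(0.49, array([328.4, 162.3,   7.4,  23.5]))]
handle top [(0.39, array([311.1, 205.2,  10.8,  11.7]))]
holster scene [(0.69, array([421.8, 156.1,  33.5,  30.4])), (0.6, array([467.5, 232.9,  33.7,  38.2]))]
holster top [(0.69, array([201.8, 266.1,  34.1,  31.3]))]
scanner scene [(0.68, array([348. , 168.2,  50.8,  41.5])), (0.57, array([428.2, 127.7,  16.7,  43.7]))]
scanner top [(0.95, array([192.4, 263.1,  26.2,  24. ]))]
sensor_rack scene [(0.8, array([203.2,
[... 276 characters left out ...]
 [(0.67, array([459.2, 195.5,  11.8,  26.8])), (0.37, array([421.6, 155.9,  32.5,  34.2]))]
loose_sensor top []
oil_bottle scene [(0.86, array([170.7, 260.4,  28.6,  41.6])), (0.39, array([345.3, 200. , 125.2, 108.4]))]
oil_bottle top [(0.65, array([294.5, 204.2,  40.8,  41.1])), (0.65, array([208.1, 170.3,  43. ,  28.8]))]
{'t': 1.1, 'qpos': array([ 1.2,  0.4,  1.6,  0. ,  1.1, -0. ]), 'qvel': array([-0.,  0.,  0., -0., -0., -0.]), 'joint_torque': array([ -0. , -54.5, -27.4,   0.1,   0. ,   0. ]), 'ee_pos': array([185.8, 596.8, 241.4]), 'orientation': array([0.5, 3.1, 0. ]), 'ft_force': array([-0.2, -0.3,  0.3]), 'moment': array([0., 0., 0.]), 'grasp_force': 0.0, 'width': 87.90297272780104}
```

View pics/s1.png

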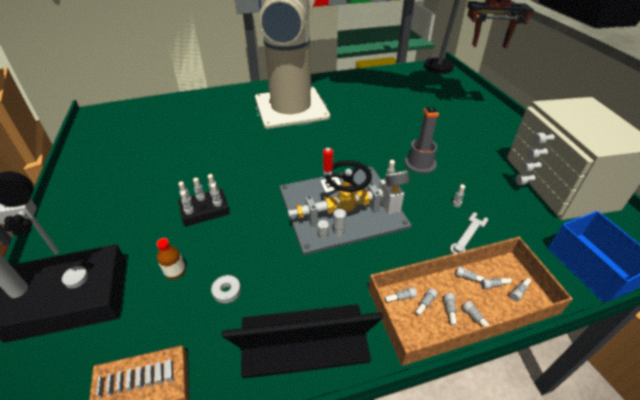

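View pics/t1.png

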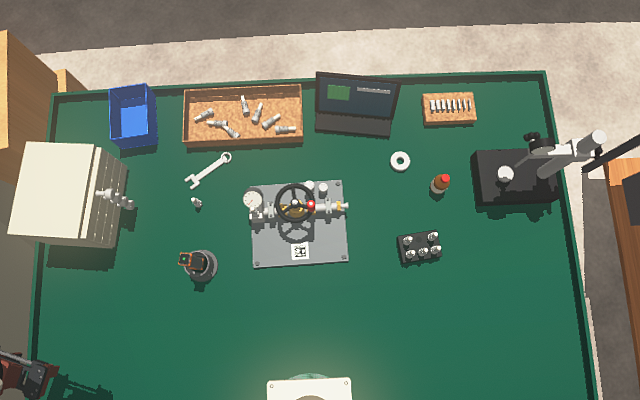

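```bash
sed -i "s/np.array(im\['rotation'\])/R.from_rotvec(im['rotation']).as_matrix()/" h.py
python3 - <<'E'
from h import *
np.set_printoptions(precision=1,suppress=True)
a=shot('scene');b=shot('top')
A=a['image'];B=b['image']
c1=cv2.resize(B[170:290,165:365],None,fx=4,fy=4,interpolation=cv2.INTER_CUBIC)
cv2.imwrite('pics/c1.png',c1[:,:,::-1])
c2=cv2.resize(A[95:255,270:470],None,fx=3.7,fy=3.7,interpolation=cv2.INTER_CUBIC)
cv2.imwrite('pics/c2.png',c2[:,:,::-1])
# code label
print('code',at(b,300.5,250.5,13))
for u,v in[(250,186),(341,180),(348,262),(254,268)]:print('plate corner',at(b,u,v,12))
for d in cams.cut_out('top','wheel_hub')[:1]+cams.cut_out('scene','wheel_hub')[:1]:
  print(d['p'],d['rect'])
print('hub',at(b,295.5,203,131), 'handle top',at(b,311.1,205.2,188))
print('holster',at(b,201.8,266.1,40),'scanner top',at(b,186,259,165))
E
```

```text
code [443.    8.6  13. ]
plate corner [631.1 144.2  12. ]
plate corner [ 636.3 -112.3   12. ]
plate corner [ 406.  -118.4   12. ]
plate corner [401.4 136.   12. ]
0.72 [296.5, 202.7, 39.4, 38.0]
0.66 [346.2, 170.9, 49.5, 41.4]
hub [548.6  11.5 131. ] handle top [528.4 -28.5 188. ]
holster [409.7 271.   40. ] scanner top [415.9 276.4 165. ]
```

View pics/c1.png

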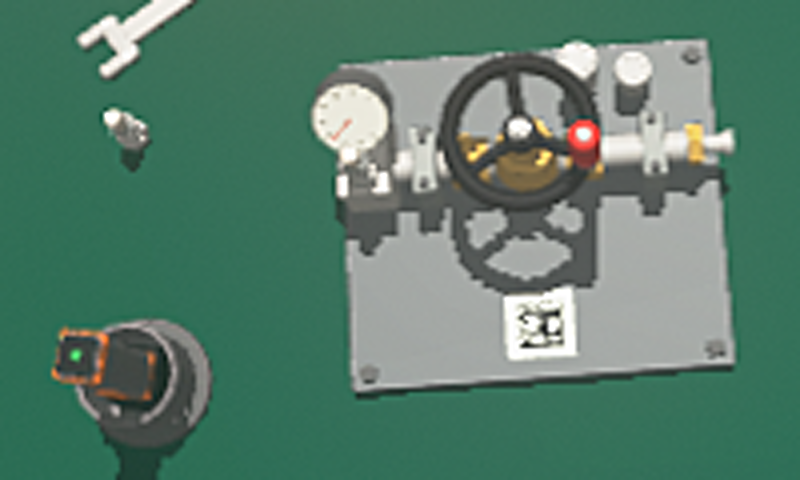

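View pics/c2.png

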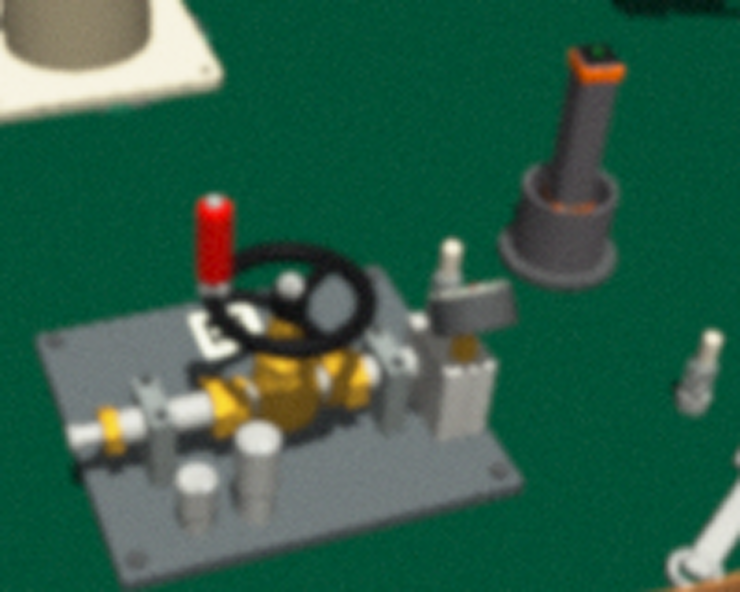

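Top view: the label is at about (300,251), the hub nut at (295,202), the handle top at (311,205), and the scanner tail at (185,259) above the holster. The scene view agrees, with the tail at (431,111) and the handle at (328,160). Next I fit poses to these points.

```bash
cat > fit.py <<'E'
from h import *
from scipy.optimize import least_squares
np.set_printoptions(precision=2,suppress=True)
a=shot('scene');b=shot('top')
T=lambda U,V:np.array([(U+.5)/4-.5+165,(V+.5)/4-.5+170])
S=lambda U,V:np.array([(U+.5)/3.7-.5+270,(V+.5)/3.7-.5+95])
def rig(p,q):
    c,s=np.cos(p[2]),np.sin(p[2]); return [p[0]+c*q[0]-s*q[1],p[1]+s*q[0]+c*q[1],q[2]]
obs=[(b,T(542,326),[-108,0,13]),(b,T(707,41),[85,-130,12]),(b,T(734,362),[-145,-130,12]),(b,T(355,386),[-145,130,12]),
 (b,T(520,128),[0,0,140]),(b,T(520,131),[0,0,131]),
 (a,S(37,338),[-145,-130,12]),(a,S(130,580),[85,-130,12]),(a,S(523,483),[85,130,12]),(a,S(291,287),[0,0,137])]
# extra: small image-plane shift per camera
def f(p): return np.concatenate([proj(i,rig(p,q))-uv for i,uv,q in obs])
r=least_squares(f,[550,11,0.03],loss='soft_l1'); p=r.x
print('rig',p[:2],np.degrees(p[2]));print(f(p).reshape(-1,2))
print('code',rig(p,[-108,0,13]))
def tri(pts,z=None):
    g=lambda x:np.concatenate([proj(i,x if z is None else [x[0],x[1],z])-uv for i,uv in pts])
    r=least_squares(g,[500,100,100.][:3 if z is None else 2]);return r.x,g(r.x)
print('tail',tri([(b,T(80,355)),(a,S(598,60))],173),tri([(b,T(80,355))],173))
print('tail corners',[at(b,*T(*c),173)[:2] for c in[(60,330),(107,330),(103,382),(55,378)]])
print('handle top',tri([(b,T(583,135)),(a,S(215,203))],188), tri([(b,T(583,135))],188))
k=tri([(b,T(583,135)),(a,S(215,203))],188)[0]
print('radius',np.hypot(*(k-p[:2])))
# hsv red handle, holster masks
for c in('scene','top'):
  im=a if c=='scene' else b
  for t in('holster','scanner','handle'):
    for d in cams.cut_out(c,t)[:2]:
      v,u=np.nonzero(d['pixels']);print(c,t,round(d['p'],2),u.min(),u.max(),v.min(),v.max(),u.mean(),v.mean())
# holster circle: draw guess overlay
def draw(img,im,cx,cy,z,rr,col):
    P=np.array([proj(im,[cx+rr*np.cos(t),cy+rr*np.sin(t),z]) for t in np.linspace(0,6.28,60)])
    return P
hx,hy=410,270
import sys
for n,im,f0,o in(('t',b,6,(165,225)),('s',a,6,(395,95))):
    w=im['image'][o[1]:o[1]+80,o[0]:o[0]+65]; w=cv2.resize(w,None,fx=f0,fy=f0,interpolation=cv2.INTER_CUBIC)[:,:,::-1].copy()
    for z,rr,col in((64,34,(0,255,255)),(64,30.5,(255,255,0)),(8,44,(255,0,255))):
        P=draw(w,im,hx,hy,z,rr,col); P=((P-np.array(o)+.5)*f0-.5); cv2.polylines(w,[P.astype(int)],True,col,1)
    globals()['w'+n]=w
cv2.imwrite('pics/c3.png',np.hstack([wt,ws]))
o=ctrl.get_obs();print(o['ee_pos'],R.from_rotvec(o['orientation']).as_matrix())
E
python3 fit.py
```

```text
rig [550.57  13.8 ] 1.6324503758871596
[[-0.39 -0.44]
 [ 0.07 -0.91]
 [ 0.51  0.6 ]
 [-0.72  1.74]
 [-0.31 -0.13]
 [-0.08 -0.08]
 [-0.47 -0.28]
 [-1.82  0.98]
 [ 0.71  0.06]
 [ 0.09 -0.6 ]]
code [np.float64(442.6114552617653), np.float64(10.724411935310652), 13]
tail (array([417.41, 277.6 ]), array([-0.09, -0.33, -0.17, -0.55])) (array([416.61, 277.36]), array([-0.,  0.]))
tail corners [array([432.01, 289.73]), array([430.84, 261.3 ]), array([400.05, 263.28]), array([403.56, 292.19])]
handle top (array([531.46, -26.99]), array([0.02, 0.6 , 0.14, 0.84])) (array([532.92, -27.  ]), array([-0., -0.]))
radius 45.05004316532021
scene holster 0.6 405 436 141 173 421.4784546805349 159.7592867756315
scene scanner 0.83 416 437 107 152 427.0086206896552 129.70689655172413
scene handle 0.65 323 332 150 171 327.1808510638298 159.8404255319149
top holster 0.6 184 217 250 281 204.37109375 266.37890625
top holster 0.4 390 409 152 170 399.31007751937983 160.82558139534885
top scanner 0.67 179 207 253 273 193.45833333333334 262.349537037037
[185.74 596.74 241.36] [[-0.95  0.3  -0.  ]
 [ 0.3   0.95 -0.  ]
 [ 0.   -0.   -1.  ]]
```

View pics/c3.png

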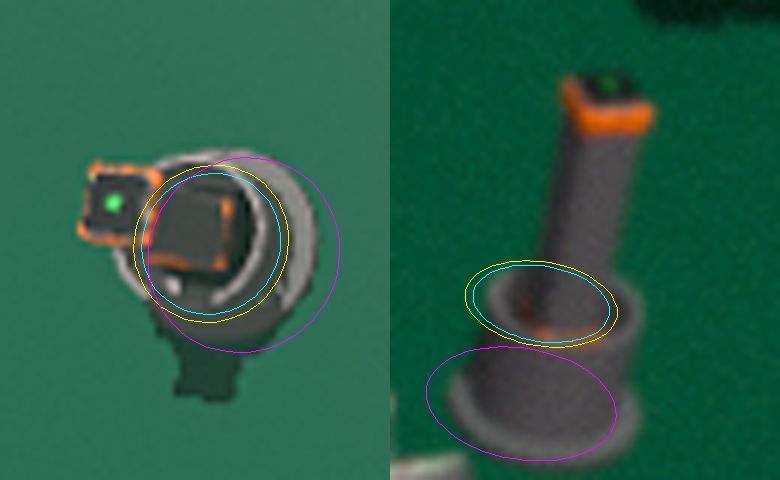

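The overlay shows the holster about 8 mm further in +x and +y than guessed. That puts it at about (416.5, 278), with the scanner upright in it and its yaw about -4°.

Call:
move_arm(
  steps=[
    [[0, 0, 0], -0.88, 0],
    [[0, 0, 0], -0.88, 0],
    [[0, 0, 0], -0.88, 0],
    [[-0.73, -0.86, 0], 0, 0],
    [[-0.73, -0.86, 0], 0, 0],
    [[-0.73, -0.86, 0], 0, 0],
    [[-0.73, -0.86, 0], 0, 0],
    [[-0.73, -0.86, 0], 0, 0],
    [[-0.73, -0.86, 0], 0, 0],
    [[-0.73, -0.86, 0], 0, 0],
    [[-0.73, -0.86, 0], 0, 0],
    [[-0.73, -0.86, 0], 0, 0],
    [[-0.73, -0.86, 0], 0, 0],
    [[-0.73, -0.86, 0], 0, 0],
    [[-0.73, -0.86, 0], 0, 0],
    [[-0.73, -0.86, 0], 0, 0],
    [[-0.73, -0.86, 0], 0, 0],
    [[0, 0, 0], 0, 0],
  ],
)

```text
t: 3.2
ee_pos: [421.2, 275.5, 241.6]
orientation: [0.117, 3.138, -0.001]
ft_force: [-0.3, -0.7, -0.2]
width: 87.4
grasp_force: 0.0
```

Call:
move_arm(
  steps=[
    [[0.17, 0.08, 0], 0, 0],
    [[0, 0, 0.72], 0, 0],
    [[0, 0, 0.72], 0, 0],
    [[0, 0, 0.72], 0, 0],
    [[0, 0, 0.72], 0, 0],
    [[0, 0, 0.72], 0, 0],
    [[0, 0, 0.72], 0, 0],
    [[0, 0, 0], 0, 0],
    [[0, 0, 0], 0, 1],
    [[0, 0, 0], 0, 1],
    [[0, 0, 0], 0, 1],
    [[0, 0, 0], 0, 1],
    [[0, 0, 0], 0, 1],
    [[0, 0, 0], 0, 1],
    [[0, 0, 0], 0, 1],
    [[0, 0, 0], 0, 1],
  ],
)

```text
t: 4.53
ee_pos: [415.1, 280.5, 133.6]
orientation: [0.112, 3.139, 0.0]
ft_force: [0.3, 0.2, 0.1]
width: 37.9
grasp_force: 0.0
```

Call:
move_arm(
  steps=[
    [[-0.08, -0.1, 0], 0, 0.6],
    [[0, 0, 0], 0, 0.6],
    [[0, 0, 0], 0, 1],
    [[0, 0, 0], 0, 1],
    [[0, 0, 0], 0, 1],
    [[0, 0, 0], 0, 1],
    [[0, 0, 0], 0, 1],
  ],
)

```text
t: 5.12
ee_pos: [416.9, 277.9, 133.3]
orientation: [0.112, 3.14, -0.0]
ft_force: [0.3, -0.6, -0.7]
width: 28.6
grasp_force: 28.8
```

Run:
```python
from h import *
a=shot('scene')['image'][85:185,380:470];b=shot('top')['image'][215:305,150:250]
f=lambda w:cv2.resize(w,(400,400),interpolation=cv2.INTER_CUBIC)[:,:,::-1]
cv2.imwrite('pics/c4.png',np.hstack([f(b),f(a)]))
o=ctrl.get_obs();print(o['ee_pos'],o['width'],o['grasp_force'],o['ft_force'])
```

```text
[416.86251709 277.9212684  133.36002402] 28.634345307200604 28.839036859171756 [ 0.74477287  0.11399917 -0.94105736]
```

View pics/c4.png

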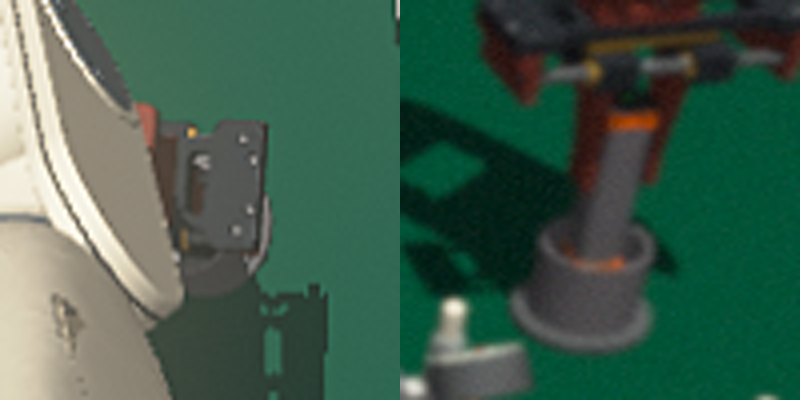

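Call:
move_arm(
  steps=[
    [[0, 0, -0.4], 0, 1],
    [[0, 0, -0.7], 0, 1],
    [[0, 0, -0.7], 0, 1],
    [[0, 0, -0.7], 0, 1],
    [[0, 0, -0.7], 0, 1],
    [[-0.12, -0.71, 0], 0, 1],
    [[-0.12, -0.71, 0], 0, 1],
    [[-0.12, -0.71, 0], 0, 1],
    [[-0.12, -0.71, 0], 0, 1],
    [[-0.12, -0.71, 0], 0, 1],
    [[-0.12, -0.71, 0], 0, 1],
    [[-0.12, -0.71, 0], 0, 1],
    [[-0.12, -0.71, 0], 0, 1],
    [[-0.12, -0.71, 0], 0, 1],
    [[-0.12, -0.71, 0], 0, 1],
    [[-0.12, -0.71, 0], 0, 1],
    [[-0.12, -0.71, 0], 0, 1],
    [[-0.12, -0.71, 0], 0, 1],
    [[-0.12, -0.71, 0], 0, 1],
    [[-0.12, -0.6, 0], 0, 1],
  ],
)

```text
t: 6.88
ee_pos: [442.6, 10.9, 213.9]
orientation: [-0.113, -3.139, -0.0]
ft_force: [0.6, 1.0, -1.5]
width: 28.6
grasp_force: 28.9
```

Call:
move_arm(
  steps=[
    [[0, 0, 0], 0, 1],
    [[0, 0, 0], 0, 1],
    [[0, 0, 0], 0, 1],
    [[0, 0, 0], 0, 1],
  ],
)

```text
t: 7.22
ee_pos: [442.7, 12.6, 213.5]
orientation: [-0.111, -3.14, -0.0]
ft_force: [-0.4, -0.2, -0.9]
width: 28.6
grasp_force: 28.8
```

Run:
```python
from h import *
A=shot('scene');a=A['image'][105:255,260:410]
w=cv2.resize(a,(600,600),interpolation=cv2.INTER_CUBIC)[:,:,::-1].copy()
o=ctrl.get_obs();print(o['ee_pos'],o['orientation'],o['width'],o['ft_force'],o['t'])
c=o['ee_pos']; z=R.from_rotvec(o['orientation']).as_matrix()[:,2]
for p in[(c),c+z*125]:
  q=(proj(A,p)-[260,105]+.5)*4-.5; cv2.circle(w,tuple(q.astype(int)),3,(0,255,0),-1)
cv2.imwrite('pics/c5.png',w)
```

```text
[442.78623279  12.6056876  213.47870832] [-1.10735406e-01 -3.13958712e+00 -2.75092919e-04] 28.91739296895127 [ 0.70072073  0.91631056 -2.15367527] 7.2667
```

View pics/c5.png

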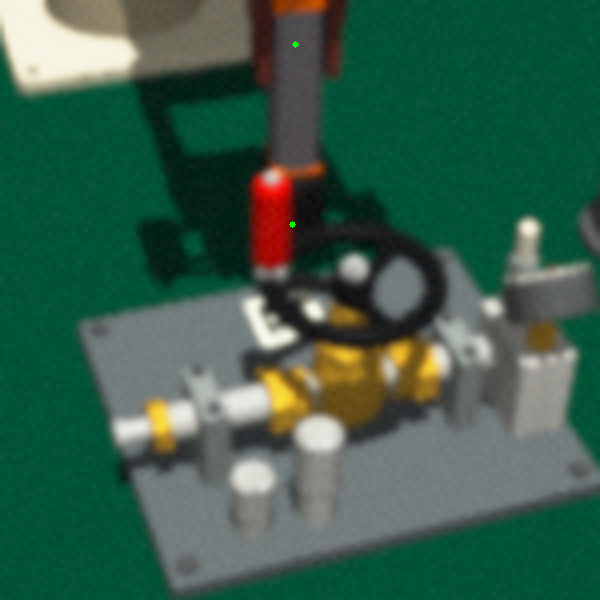

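The scanner hangs upright. Its nose, near the green dot at (292,224), is over the label around (285,315). I'll nudge about 2.5 mm and hold.

Call:
move_arm(
  steps=[
    [[0, -0.1, 0], 0, 1],
    [[0, 0, 0], 0, 1],
    [[0, 0, 0], 0, 1],
    [[0, 0, 0], 0, 1],
    [[0, 0, 0], 0, 1],
    [[0, 0, 0], 0, 1],
    [[0, 0, 0], 0, 1],
    [[0, 0, 0], 0, 1],
    [[0, 0, 0], 0, 1],
    [[0, 0, 0], 0, 1],
    [[0, 0, 0], 0, 1],
    [[0, 0, 0], 0, 1],
    [[0, 0, 0], 0, 1],
    [[0, 0, 0], 0, 1],
    [[0, 0, 0], 0, 1],
    [[0, 0, 0], 0, 1],
    [[0, 0, 0], 0, 1],
    [[0, 0, 0], 0, 1],
    [[0, 0, 0], 0, 1],
    [[0, 0, 0], 0, 1],
  ],
)

```text
t: 8.93
ee_pos: [442.7, 9.4, 213.4]
orientation: [-0.112, -3.14, -0.0]
ft_force: [0.5, 0.2, -2.8]
width: 28.8
grasp_force: 28.9
```

Call:
move_arm(
  steps=[
    [[0, 0, 0], 0, 1],
    [[0, 0, 0], 0, 1],
    [[0, 0, 0], 0, 1],
    [[0, 0, 0], 0, 1],
    [[0, 0, 0], 0, 1],
    [[0, 0, 0], 0, 1],
    [[0, 0, 0], 0, 1],
    [[0, 0, 0], 0, 1],
    [[0, 0, 0], 0, 1],
    [[0, 0, 0], 0, 1],
    [[0, 0, 0], 0, 1],
    [[0, 0, 0], 0, 1],
    [[0, 0, 0], 0, 1],
    [[0, 0, 0], 0, 1],
    [[0, 0, 0], 0, 1],
    [[0, 0, 0], 0, 1],
  ],
)

```text
t: 10.27
ee_pos: [442.8, 9.4, 213.4]
orientation: [0.112, 3.14, -0.0]
ft_force: [-0.6, 0.2, -2.1]
width: 28.6
grasp_force: 28.8
```

Run:
```python
from h import *
A=shot('scene');
o=ctrl.get_obs();print(o['ee_pos'],o['t'])
w=A['image'];
# white label pixels near the expected place, scene view
q=proj(A,[442,10,13]);print('expected label px',q)
x,y=q.astype(int);m=(w[y-14:y+14,x-18:x+18].min(2)>150);v,u=np.nonzero(m)
print(u.min()+x-18,u.max()+x-18,v.min()+y-14,v.max()+y-14)
for c in[(-22,-22),(-22,22),(22,22),(22,-22)]: print(proj(A,[442+c[0],10+c[1],13]))
```

```text
[442.75391018   9.40405906 213.38577532] 10.3167
expected label px [331.17924164 184.14787902]
320 348 170 191
[320.66166691 180.41571051]
[336.71324762 177.42124128]
[341.94250645 187.96921448]
[325.40868179 191.16197764]
```

Call:
move_arm(
  steps=[
    [[0.12, 0.7, 0], 0, 1],
    [[0.12, 0.7, 0], 0, 1],
    [[0.12, 0.7, 0], 0, 1],
    [[0.12, 0.7, 0], 0, 1],
    [[0.12, 0.7, 0], 0, 1],
    [[0.12, 0.7, 0], 0, 1],
    [[0.12, 0.7, 0], 0, 1],
    [[0.12, 0.7, 0], 0, 1],
    [[0.12, 0.7, 0], 0, 1],
    [[0.12, 0.7, 0], 0, 1],
    [[0.12, 0.7, 0], 0, 1],
    [[0.12, 0.7, 0], 0, 1],
    [[0.12, 0.7, 0], 0, 1],
    [[0.12, 0.7, 0], 0, 1],
    [[0.12, 0.7, 0], 0, 1],
    [[0.04, 0.13, 0], 0, 1],
    [[0, 0, 0], 0, 1],
    [[0, 0, 0], 0, 1],
    [[0, 0, 0], 0, 1],
    [[0, 0, 0], 0, 1],
  ],
)

```text
t: 11.98
ee_pos: [415.8, 276.9, 213.3]
orientation: [-0.113, -3.139, 0.0]
ft_force: [-0.1, -0.4, -2.2]
width: 28.7
grasp_force: 28.8
```

Call:
move_arm(
  steps=[
    [[-0.04, 0.04, 0], 0, 1],
    [[0, 0, 0.5], 0, 1],
    [[0, 0, 0.5], 0, 1],
    [[0, 0, 0.5], 0, 1],
    [[0, 0, 0.5], 0, 1],
    [[0, 0, 0.5], 0, 1],
    [[0, 0, 0.4], 0, 1],
    [[0, 0, 0.2], 0, 1],
    [[0, 0, 0.05], 0, 1],
    [[0, 0, 0], 0, 1],
    [[0, 0, 0], 0, 1],
    [[0, 0, 0], 0, 1],
  ],
)

```text
t: 12.98
ee_pos: [417.3, 279.0, 135.3]
orientation: [0.112, 3.139, 0.001]
ft_force: [-0.8, -0.4, -2.3]
width: 28.9
grasp_force: 28.8
```

Call:
move_arm(
  steps=[
    [[0, 0, 0.04], 0, 1],
    [[0, 0, 0.03], 0, 1],
    [[0, 0, 0], 0, 1],
    [[0, 0, 0], 0, 1],
  ],
)

```text
t: 13.32
ee_pos: [417.2, 278.9, 133.3]
orientation: [0.112, 3.139, 0.001]
ft_force: [-0.6, -0.7, 3.1]
width: 28.9
grasp_force: 28.9
```

Call:
move_arm(
  steps=[
    [[0, 0, 0], 0, 0.4],
    [[0, 0, 0], 0, 0],
    [[0, 0, 0], 0, 0],
    [[0, 0, 0], 0, 0],
    [[0, 0, 0], 0, 0],
    [[0, 0, 0], 0, 0],
    [[0, 0, 0], 0, 0],
    [[0, 0, 0], 0, 0],
    [[0, 0, -0.3], 0, 0],
    [[0, 0, -0.7], 0, 0],
    [[0, 0, -0.7], 0, 0],
    [[0, 0, -0.7], 0, 0],
    [[0, 0, -0.7], 0, 0],
    [[0, 0, -0.7], 0, 0],
    [[0, 0, -0.6], 0, 0],
    [[0, 0, 0], 0, 0],
    [[0, 0, 0], 0, 0],
  ],
)

```text
t: 14.73
ee_pos: [417.2, 278.9, 243.7]
orientation: [0.112, 3.138, 0.002]
ft_force: [-0.8, -0.2, 0.3]
width: 87.7
grasp_force: 0.0
```

Run:
```python
from h import *
A=shot('scene')
f=lambda w,s:cv2.resize(w,s,interpolation=cv2.INTER_CUBIC)[:,:,::-1]
B=shot('top')
cv2.imwrite('pics/c6.png',np.hstack([f(A['image'][95:185,375:465],(360,360)),f(A['image'][130:220,290:380],(360,360))]))
o=ctrl.get_obs();print(o['ee_pos'],o['width'],o['t'])
for n,im in(('scene',A),('top',B)):
  i=im['image'].astype(int); m=(i[...,0]>130)&(i[...,1]<60)&(i[...,2]<60)
  lab,k,st,ce=cv2.connectedComponentsWithStats(m.astype(np.uint8))[0:4]
  print(n,[(st[j].tolist(),ce[j].round(1).tolist()) for j in range(1,lab) if st[j][4]>15])
for z in(140,188):
  print(z,proj(A,[531.7,-27,z]),proj(B,[531.7,-27,z]))
```

```text
[416.4011432  278.37901055 242.19087999] 87.5442134939631 14.8333
scene [([323, 150, 10, 22, 164], [327.5, 160.2]), ([157, 238, 11, 14, 125], [162.6, 244.6])]
top []
140 [327.75134789 168.57112236] [310.95827441 208.12080285]
188 [327.91371532 150.40532707] [310.39741008 203.87311409]
```

View pics/c6.png

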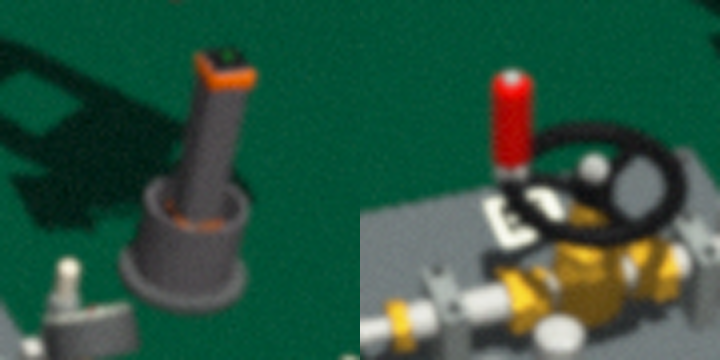

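The scanner stands upright in the holster. The handle, at scene (327,160), is where it was estimated.

Call:
move_arm(
  steps=[
    [[-0.34, -0.74, 0], 0, 0],
    [[-0.34, -0.74, 0], 0, 0],
    [[-0.34, -0.74, 0], 0, 0],
    [[-0.34, -0.74, 0], 0, 0],
    [[-0.34, -0.74, 0], 0, 0],
    [[-0.34, -0.74, 0], 0, 0],
    [[-0.34, -0.74, 0], 0, 0],
    [[-0.34, -0.74, 0], 0, 0],
    [[-0.34, -0.74, 0], 0, 0],
    [[-0.34, -0.74, 0], 0, 0],
    [[-0.34, -0.74, 0], 0, 0],
    [[-0.34, -0.74, 0], 0, 0],
    [[-0.34, -0.74, 0], 0, 0],
    [[-0.34, -0.74, 0], 0, 0],
    [[-0.34, -0.74, 0], 0, 0],
    [[-0.34, -0.74, 0], 0, 0],
    [[0, 0, 0], 0, 0],
    [[0, 0, 0], 0, 0],
    [[0, 0, 0], 0, 0],
    [[0, 0, 0], 0, 0],
  ],
)

```text
t: 16.5
ee_pos: [530.7, -25.4, 242.3]
orientation: [-0.111, -3.138, -0.0]
ft_force: [0.7, -0.1, -0.9]
width: 87.9
grasp_force: 0.0
```

Call:
move_arm(
  steps=[
    [[-0.05, -0.06, 0], 0, 0],
    [[0, 0, 0.6], 0, 0],
    [[0, 0, 0.6], 0, 0],
    [[0, 0, 0.6], 0, 0],
    [[0, 0, 0.6], 0, 0],
    [[0, 0, 0.6], 0, 0.4],
    [[0, 0, 0.05], 0, 0.6],
    [[0, 0, 0], 0, 1],
    [[0, 0, 0], 0, 1],
    [[0, 0, 0], 0, 1],
    [[0, 0, 0], 0, 1],
    [[0, 0, 0], 0, 1],
    [[0, 0, 0], 0, 1],
    [[0, 0, 0], 0, 1],
    [[0, 0, 0], 0, 1],
  ],
)

```text
t: 17.75
ee_pos: [532.6, -27.9, 166.8]
orientation: [0.112, 3.139, -0.0]
ft_force: [-0.1, -0.7, 0.6]
width: 24.7
grasp_force: 0.0
```

Call:
move_arm(
  steps=[
    [[0, 0, 0], 0, 1],
    [[0, 0, 0], 0, 1],
    [[0, 0, 0], 0, 1],
    [[0, 0, 0], 0, 1],
  ],
)

```text
t: 18.08
ee_pos: [532.6, -27.9, 166.7]
orientation: [0.112, 3.14, -0.0]
ft_force: [0.0, 0.1, 2.4]
width: 20.4
grasp_force: 30.0
```

```bash
cat > arc.py <<'E'
# print tool rows for an arc: cx cy px py start_deg total_deg n  (first point from commanded p)
import sys,json; from h import *
def arc(c,p,tot,n,r=45.):
    o=ctrl.get_obs(); M=R.from_rotvec(o['orientation']).as_matrix()
    a0=np.arctan2(p[1]-c[1],p[0]-c[0]); A=a0+np.radians(tot)*np.arange(n+1)/n
    P=np.c_[c[0]+r*np.cos(A),c[1]+r*np.sin(A)]; d=np.diff(P,axis=0)
    t=np.c_[d,0*d[:,0]]@M/25
    acc=np.zeros(2);out=[]
    for k in np.cumsum(t[:,:2],0):
        s=np.round(k-acc,2);acc=acc+s;out.append([[float(s[0]),float(s[1]),0],0,1])
    print(json.dumps(out)); print('r0',np.hypot(p[0]-c[0],p[1]-c[1]),'ang',np.degrees(a0),'end',P[-1])
E
python3 - <<'E'
from arc import *
o=ctrl.get_obs();print(o['ee_pos'],o['ft_force'],o['width'],o['grasp_force'])
arc((550.6,13.8),o['ee_pos'][:2],-90,10)
E
```

```text
[532.58915446 -27.86697529 166.70617106] [0.02364131 0.14405737 2.40007085] 20.35595487722338 30.000343322753906
[[[0.26, 0.11, 0], 0, 1], [[0.24, 0.16, 0], 0, 1], [[0.21, 0.19, 0], 0, 1], [[0.18, 0.21, 0], 0, 1], [[0.14, 0.25, 0], 0, 1], [[0.1, 0.26, 0], 0, 1], [[0.06, 0.28, 0], 0, 1], [[0.01, 0.28, 0], 0, 1], [[-0.02, 0.28, 0], 0, 1], [[-0.08, 0.27, 0], 0, 1]]
r0 45.39303236384671 ang -113.37675689054764 end [509.29379527  31.65489991]
```

Call:
move_arm(
  steps=[
    [[0.26, 0.11, 0], 0, 1],
    [[0.24, 0.16, 0], 0, 1],
    [[0.21, 0.19, 0], 0, 1],
    [[0.18, 0.21, 0], 0, 1],
    [[0.14, 0.25, 0], 0, 1],
    [[0.1, 0.26, 0], 0, 1],
    [[0.06, 0.28, 0], 0, 1],
    [[0.01, 0.28, 0], 0, 1],
    [[-0.02, 0.28, 0], 0, 1],
    [[-0.08, 0.27, 0], 0, 1],
    [[0, 0, 0], 0, 1],
    [[0, 0, 0], 0, 1],
    [[0, 0, 0], 0, 1],
  ],
)

```text
t: 19.17
ee_pos: [509.3, 31.5, 166.7]
orientation: [0.113, 3.139, 0.001]
ft_force: [0.4, 2.9, 1.5]
width: 20.5
grasp_force: 30.0
```

Run:
```python
from arc import *
o=ctrl.get_obs();print(o['ee_pos'],o['ft_force'],o['width'],o['grasp_force'],o['moment'])
arc((550.6,13.8),(509.29,31.65),-75,10)
```

```text
[509.31129195  31.5445872  166.72753534] [0.36802119 2.87285115 1.45008441] 20.46352679591276 30.00021904706955 [ 0.64412658 -0.05424115  0.01817955]
[[[-0.09, 0.22, 0], 0, 1], [[-0.12, 0.2, 0], 0, 1], [[-0.15, 0.19, 0], 0, 1], [[-0.16, 0.16, 0], 0, 1], [[-0.19, 0.14, 0], 0, 1], [[-0.21, 0.12, 0], 0, 1], [[-0.22, 0.09, 0], 0, 1], [[-0.22, 0.05, 0], 0, 1], [[-0.24, 0.03, 0], 0, 1], [[-0.23, 0.0, 0], 0, 1]]
r0 45.00153997364979 ang 156.63088683651793 end [557.1497371   58.32079226]
```

Call:
move_arm(
  steps=[
    [[-0.09, 0.22, 0], 0, 1],
    [[-0.12, 0.2, 0], 0, 1],
    [[-0.15, 0.19, 0], 0, 1],
    [[-0.16, 0.16, 0], 0, 1],
    [[-0.19, 0.14, 0], 0, 1],
    [[-0.21, 0.12, 0], 0, 1],
    [[-0.22, 0.09, 0], 0, 1],
    [[-0.22, 0.05, 0], 0, 1],
    [[-0.24, 0.03, 0], 0, 1],
    [[-0.23, 0.0, 0], 0, 1],
    [[0, 0, 0], 0, 1],
    [[0, 0, 0], 0, 1],
    [[0, 0, 0], 0, 1],
  ],
)

```text
t: 20.25
ee_pos: [557.0, 57.9, 166.7]
orientation: [0.112, 3.139, 0.0]
ft_force: [0.1, 0.1, 2.9]
width: 20.4
grasp_force: 30.0
```

Run:
```python
from arc import *
o=ctrl.get_obs();print(o['ee_pos'],o['ft_force'],o['width'],o['grasp_force'],o['moment'])
arc((550.6,13.8),(557.15,58.32),-35,7)
```

```text
[557.04799134  57.9467943  166.70446631] [0.05809596 0.10922538 2.86909226] 20.441947579446396 30.00047743320465 [ 0.0807173   0.14735384 -0.02956792]
[[[-0.16, -0.02, 0], 0, 1], [[-0.15, -0.03, 0], 0, 1], [[-0.15, -0.05, 0], 0, 1], [[-0.15, -0.05, 0], 0, 1], [[-0.14, -0.07, 0], 0, 1], [[-0.13, -0.09, 0], 0, 1], [[-0.13, -0.09, 0], 0, 1]]
r0 44.99925443826819 ang 81.63040884053534 end [581.50158082  46.51226533]
```

Run:
```python
from arc import *
p=np.array((557.15,58.32));c=np.array((550.6,13.8))
a=np.arctan2(*(p-c)[::-1])
for k in range(13):
    arc(c,c+45*np.array([np.cos(a),np.sin(a)]),-20,4); a-=np.radians(20)
```

```text
[[[-0.16, -0.02, 0], 0, 1], [[-0.15, -0.03, 0], 0, 1], [[-0.15, -0.05, 0], 0, 1], [[-0.15, -0.05, 0], 0, 1]]
r0 45.000000000000014 ang 81.63040884053532 end [571.98207771  53.39553956]
[[[-0.14, -0.07, 0], 0, 1], [[-0.13, -0.08, 0], 0, 1], [[-0.13, -0.1, 0], 0, 1], [[-0.12, -0.1, 0], 0, 1]]
r0 45.00000000000002 ang 61.630408840535296 end [584.23505275  43.69453506]
[[[-0.11, -0.11, 0], 0, 1], [[-0.09, -0.13, 0], 0, 1], [[-0.09, -0.13, 0], 0, 1], [[-0.08, -0.14, 0], 0, 1]]
r0 45.000000000000036 ang 41.630408840535296 end [592.43114404  30.38780843]
[[[-0.06, -0.14, 0], 0, 1], [[-0.05, -0.15, 0], 0, 1], [[-0.04, -0.16, 0], 0, 1], [[-0.02, -0.15, 0], 0, 1]]
r0 45.00000000000001 ang 21.630408840535328 end [595.58178199  15.0803473 ]
[[[-0.01, -0.16, 0], 0, 1], [[0.01, -0.15, 0], 0, 1], [[0.01, -0.16, 0], 0, 1], [[0.04, -0.15, 0], 0, 1]]
r0 45.00000000000003 ang 1.6304088405353276 end [ 5.93306953e+02 -3.81542612e-01]
[[[0.05, -0.15, 0], 0, 1], [[0.05, -0.15, 0], 0, 1], [[0.07, -0.14, 0], 0, 1], [[0.09, -0.13, 0], 0, 1]]
r0 44.999999999999986 ang -18.36959115946468 end [585.88103551 -14.1
[... 545 characters left out ...]
762]
[[[0.16, 0.02, 0], 0, 1], [[0.15, 0.03, 0], 0, 1], [[0.15, 0.05, 0], 0, 1], [[0.15, 0.05, 0], 0, 1]]
r0 45.0 ang -98.36959115946469 end [529.21792229 -25.79553956]
[[[0.14, 0.07, 0], 0, 1], [[0.13, 0.08, 0], 0, 1], [[0.13, 0.1, 0], 0, 1], [[0.12, 0.1, 0], 0, 1]]
r0 45.00000000000002 ang -118.36959115946472 end [516.96494725 -16.09453506]
[[[0.11, 0.11, 0], 0, 1], [[0.09, 0.13, 0], 0, 1], [[0.09, 0.13, 0], 0, 1], [[0.08, 0.14, 0], 0, 1]]
r0 45.000000000000036 ang -138.3695911594647 end [508.76885596  -2.78780843]
[[[0.06, 0.14, 0], 0, 1], [[0.05, 0.15, 0], 0, 1], [[0.04, 0.16, 0], 0, 1], [[0.02, 0.15, 0], 0, 1]]
r0 45.00000000000001 ang -158.36959115946468 end [505.61821801  12.5196527 ]
```

Call:
move_arm(
  steps=[
    [[-0.16, -0.02, 0], 0, 1],
    [[-0.15, -0.03, 0], 0, 1],
    [[-0.15, -0.05, 0], 0, 1],
    [[-0.15, -0.05, 0], 0, 1],
    [[0, 0, 0], 0, 1],
  ],
)

```text
t: 20.67
ee_pos: [571.7, 53.1, 166.7]
orientation: [-0.112, -3.139, -0.0]
ft_force: [-3.2, 0.2, 5.7]
width: 20.3
grasp_force: 30.0
```

Call:
move_arm(
  steps=[
    [[-0.14, -0.07, 0], 0, 1],
    [[-0.13, -0.08, 0], 0, 1],
    [[-0.13, -0.1, 0], 0, 1],
    [[-0.12, -0.1, 0], 0, 1],
    [[0, 0, 0], 0, 1],
  ],
)

```text
t: 21.08
ee_pos: [584.1, 43.5, 166.7]
orientation: [-0.113, -3.139, -0.001]
ft_force: [-2.3, 1.2, 6.0]
width: 20.5
grasp_force: 30.0
```

Call:
move_arm(
  steps=[
    [[-0.11, -0.11, 0], 0, 1],
    [[-0.09, -0.13, 0], 0, 1],
    [[-0.09, -0.13, 0], 0, 1],
    [[-0.08, -0.14, 0], 0, 1],
    [[0, 0, 0], 0, 1],
  ],
)

```text
t: 21.5
ee_pos: [592.3, 30.1, 166.7]
orientation: [-0.113, -3.139, -0.001]
ft_force: [-3.1, 1.3, 5.5]
width: 20.5
grasp_force: 30.0
```

Call:
move_arm(
  steps=[
    [[-0.06, -0.14, 0], 0, 1],
    [[-0.05, -0.15, 0], 0, 1],
    [[-0.04, -0.16, 0], 0, 1],
    [[-0.02, -0.15, 0], 0, 1],
    [[0, 0, 0], 0, 1],
  ],
)

```text
t: 21.92
ee_pos: [595.5, 15.0, 166.7]
orientation: [-0.113, -3.139, -0.001]
ft_force: [-3.0, 1.7, 4.6]
width: 20.2
grasp_force: 30.0
```

Call:
move_arm(
  steps=[
    [[-0.01, -0.16, 0], 0, 1],
    [[0.01, -0.15, 0], 0, 1],
    [[0.01, -0.16, 0], 0, 1],
    [[0.04, -0.15, 0], 0, 1],
    [[0, 0, 0], 0, 1],
  ],
)

```text
t: 22.33
ee_pos: [594.9, 10.3, 166.8]
orientation: [0.118, 3.136, 0.028]
ft_force: [5.5, 59.6, -0.7]
width: 25.8
grasp_force: 30.0
```

Call:
move_arm(
  steps=[
    [[-0.04, 0.15, 0], 0, 1],
    [[-0.01, 0.16, 0], 0, 1],
    [[-0.01, 0.15, 0], 0, 1],
    [[0, 0, 0], 0, 1],
    [[0, 0, 0], 0, 1],
    [[0, 0, 0], 0, 1],
    [[0, 0, 0], 0, 1],
  ],
)

```text
t: 22.92
ee_pos: [595.5, 14.1, 166.8]
orientation: [-0.113, -3.139, -0.008]
ft_force: [-2.6, 17.8, 5.0]
width: 20.5
grasp_force: 30.0
```

Call:
move_arm(
  steps=[
    [[0, 0.07, 0], 0, 1],
    [[0, 0, 0], 0, 1],
    [[0, 0, 0], 0, 1],
    [[0, 0, 0], 0, 1],
    [[0, 0, 0], 0, 1],
  ],
)

```text
t: 23.33
ee_pos: [595.5, 14.3, 166.8]
orientation: [-0.113, -3.139, -0.004]
ft_force: [-2.8, 10.2, 5.7]
width: 20.8
grasp_force: 30.0
```

Run:
```python
from arc import *
o=ctrl.get_obs();print(o['ee_pos'],o['orientation'],o['ft_force'],o['width'],o['grasp_force'],o['moment'])
arc((550.6,13.8),(595.6,13.8),360,20)
```

```text
[595.50188905  14.32307137 166.75293198] [-0.11254493 -3.13897925 -0.00392275] [-2.75336886 10.18590526  5.69984947] 20.78365888004818 29.98769313097 [ 1.59661203  0.47974163 -0.01801085]
[[[0.13, 0.55, 0], 0, 1], [[0.29, 0.48, 0], 0, 1], [[0.42, 0.37, 0], 0, 1], [[0.52, 0.22, 0], 0, 1], [[0.56, 0.05, 0], 0, 1], [[0.55, -0.13, 0], 0, 1], [[0.48, -0.29, 0], 0, 1], [[0.37, -0.43, 0], 0, 1], [[0.22, -0.52, 0], 0, 1], [[0.05, -0.56, 0], 0, 1], [[-0.13, -0.55, 0], 0, 1], [[-0.29, -0.48, 0], 0, 1], [[-0.42, -0.37, 0], 0, 1], [[-0.52, -0.22, 0], 0, 1], [[-0.56, -0.04, 0], 0, 1], [[-0.55, 0.12, 0], 0, 1], [[-0.48, 0.29, 0], 0, 1], [[-0.37, 0.43, 0], 0, 1], [[-0.22, 0.52, 0], 0, 1], [[-0.05, 0.56, 0], 0, 1]]
r0 45.0 ang 0.0 end [595.6  13.8]
```

Call:
move_arm(
  steps=[
    [[0.13, 0.55, 0], 0, 1],
    [[0.29, 0.48, 0], 0, 1],
    [[0.42, 0.37, 0], 0, 1],
    [[0.52, 0.22, 0], 0, 1],
    [[0.56, 0.05, 0], 0, 1],
    [[0.55, -0.13, 0], 0, 1],
    [[0.48, -0.29, 0], 0, 1],
    [[0.37, -0.43, 0], 0, 1],
    [[0.22, -0.52, 0], 0, 1],
    [[0.05, -0.56, 0], 0, 1],
  ],
)

```text
t: 24.17
ee_pos: [505.3, 13.5, 166.8]
orientation: [0.111, 3.139, 0.002]
ft_force: [4.2, 6.4, 0.5]
width: 20.4
grasp_force: 30.0
```

Half a turn done, with low forces.

Call:
move_arm(
  steps=[
    [[-0.13, -0.55, 0], 0, 1],
    [[-0.29, -0.48, 0], 0, 1],
    [[-0.42, -0.37, 0], 0, 1],
    [[-0.52, -0.22, 0], 0, 1],
    [[-0.56, -0.04, 0], 0, 1],
    [[-0.55, 0.12, 0], 0, 1],
    [[-0.48, 0.29, 0], 0, 1],
    [[-0.37, 0.43, 0], 0, 1],
    [[-0.22, 0.52, 0], 0, 1],
    [[-0.05, 0.56, 0], 0, 1],
    [[0, 0, 0], 0, 1],
    [[0, 0, 0], 0, 1],
  ],
)

```text
t: 25.17
ee_pos: [595.6, 13.9, 166.8]
orientation: [-0.111, -3.139, -0.001]
ft_force: [-2.5, 5.6, 6.3]
width: 20.2
grasp_force: 30.0
```

Call:
move_arm(
  steps=[
    [[0.13, 0.55, 0], 0, 1],
    [[0.29, 0.48, 0], 0, 1],
    [[0.42, 0.37, 0], 0, 1],
    [[0.52, 0.22, 0], 0, 1],
    [[0.56, 0.05, 0], 0, 1],
    [[0.55, -0.13, 0], 0, 1],
    [[0.48, -0.29, 0], 0, 1],
    [[0.37, -0.43, 0], 0, 1],
    [[0.22, -0.52, 0], 0, 1],
    [[0.05, -0.56, 0], 0, 1],
    [[-0.13, -0.55, 0], 0, 1],
    [[-0.29, -0.48, 0], 0, 1],
    [[-0.42, -0.37, 0], 0, 1],
    [[-0.52, -0.22, 0], 0, 1],
    [[-0.56, -0.04, 0], 0, 1],
    [[-0.55, 0.12, 0], 0, 1],
    [[-0.48, 0.29, 0], 0, 1],
    [[-0.37, 0.43, 0], 0, 1],
    [[-0.22, 0.52, 0], 0, 1],
    [[-0.05, 0.56, 0], 0, 1],
  ],
)

```text
t: 26.83
ee_pos: [595.7, 11.8, 166.7]
orientation: [-0.112, -3.138, 0.004]
ft_force: [-7.7, -6.5, 9.4]
width: 20.4
grasp_force: 30.0
```

Call:
move_arm(
  steps=[
    [[0, 0, 0], 0, 1],
    [[0, 0, 0], 0, 1],
    [[0, 0, 0], 0, 1],
    [[0, 0, 0], 0, 1],
  ],
)

```text
t: 27.17
ee_pos: [595.5, 13.7, 166.8]
orientation: [-0.112, -3.139, -0.002]
ft_force: [-2.4, 4.8, 5.2]
width: 20.3
grasp_force: 30.0
```

Call:
move_arm(
  steps=[
    [[0, 0.09, 0], 0, 1],
    [[0, 0, 0], 0, 1],
    [[0, 0, 0], 0, 1],
    [[0, 0, 0], 0, 1],
    [[0, 0, 0], 0, 1],
    [[0, 0, 0], 0, 1],
  ],
)

```text
t: 27.67
ee_pos: [595.5, 14.7, 166.8]
orientation: [-0.112, -3.139, 0.001]
ft_force: [-2.8, 0.3, 6.2]
width: 20.2
grasp_force: 30.0
```

Run:
```python
from h import *
A=shot('scene','pics/s9.png')
for _ in range(3):
    shot('top');o=ctrl.get_obs();print(o['t'],o['ee_pos'],o['ft_force'],o['width'],o['grasp_force'])
```

```text
27.7667 [595.51720589  14.65873958 166.75010899] [-3.52972746 -1.31111722  6.1603107 ] 20.791734094797214 29.990651607513428
27.8167 [595.54765699  14.64059456 166.77327302] [-4.03611102 -1.00159999  5.99588393] 20.716835001080497 29.990662336349487
27.8667 [595.54702163  14.6495351  166.78619396] [-3.35341264  0.30817848  6.68261013] 20.316113052770305 29.990595281124115
```

View pics/s9.png

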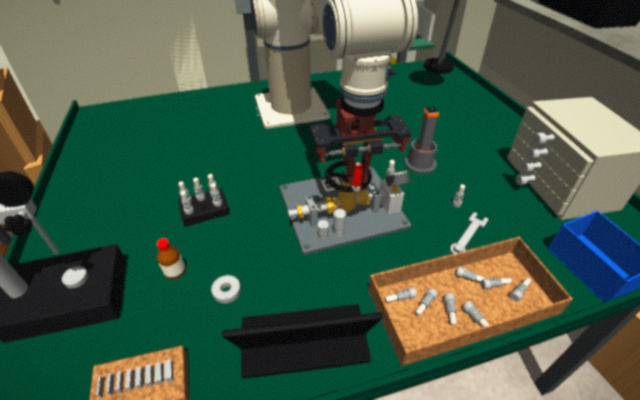

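The handle is still gripped at about (357,175), the scanner stands in the holster at (428,140), and nothing else has moved. Handing in.

```bash
python3 -c "
from workcell import ctrl
print(ctrl.close_job())"
```

```text
the job is handed in; nothing more can be done
None
```

The job is handed in at about 28 s: I held the scanner about 7.5 cm over the code for 3 s and stood it back in the holster, then shut the valve to its stop and opened it two turns (within about half a degree by the measured TCP), and the handle is still gripped.

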